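# Turn the trolley wheel's valve to the top

## Robot

A 6-joint arm with a two-finger parallel gripper is mounted at the origin on the work surface. World frame = base frame: x ahead of the robot, y to its left, z up, the work surface at z = 0. Lengths are in m, angles in degrees, forces in N, time in s.
With the tool pointing down it reaches from about 0.25 to 0.725 m from the base axis. Payload 9.7 kg.
Tool frame: the origin (TCP) lies on the centre line of the jaws, within the pads' length; the fingertips stand tip_reach ahead of it and the grasp point (between the pads) lies 2 mm behind it (tip_reach is the distance from the TCP to the fingertips, in m); z points along the fingers, y is the direction in which the jaws open and shut (so a half turn about z gives the same grasp; the last joint's range is limited). The gripper opens to 85 mm and grips with 20 to 120 N. Pads are 22 mm wide; open, the fingers measure 114 mm over their backs; the gripper's body (76 mm by 85 mm) begins 54 mm behind the grasp point. The pads swing forward as they close: fully open they stand 13 mm farther back than shut.
Start: joints at [-68.297, 4.979, 10.078, 95.1, 0, 90], TCP at [0.203, -0.511, 0.248] pointing down, gripper open.
Joint ranges: [-179.16, 179.16], [-48.56, 103.87], [-65.8, 70.77], [-126.05, 130.52], [-82.76, 87.17], [-180, 180]. Speed limits (degrees/s): [127.2, 127.2, 147.25, 180, 180, 180].

## Interface

Orientations are given as [roll, pitch, yaw] about the fixed x, y, z axes, in that order (R = Rz(yaw) Ry(pitch) Rx(roll)).
In Python, from workcell import get_obs, camera, calibration, job_done, tip_reach gives the robot as it stands.
- The arm moves only by the tool apply_moves, never from a script. Its argument "rows" is a list of rows, each a list of 7 numbers: the shift along the world's x, y, z in mm, then the turn, a rotation vector about the world's x, y, z in degrees, then the closure, from 0 (fully open) to 1 (shut). A call has 1 to 20 rows; each row shifts and turns the commanded pose from where the row before left it; what a row does not reach is not made up. A row lasts 1/8 s, in which the tool goes at most 62.5 mm and 10.7 degrees, less where a joint would pass 70% of its speed; a pose out of reach is approached as far as the arm can. A call with a gripper value outside its range is refused whole. The fingers move at their own pace and stop on an object; "grip_force" is the grip in N (left out, the last holds). Time passes only in rows, so rows that do not move let the fingers close. It gives the time, the measured TCP pose, the force and the opening at its end, in the units of the state.
- get_obs(): the state, without advancing time (a new reading comes with each control period).
- camera(name): name is "scene" or "top" or "wrist"; returns the picture (400x640x3 uint8, red, green, blue); there is no depth.
- calibration(name): a dict with "intrinsics" (3x3 intrinsics, pixels), "T" (4x4, takes a point from camera to world coordinates); the wrist camera has in their place "mount" (4x4, takes a point from camera to tool coordinates, whose origin is the TCP and whose axes are the flange's). Camera axes: x right, y down, z forward; pixel columns grow to the right and rows downward; lengths in m; the calibration is good to about 2 mm. A picture is of the moment at which its call begins: read the wrist's pose just before it. calibration takes no time and is no camera call.
- job_done(): hands the job in, once; it reports no verdict.
The state is a dict: "time": time; "q": joint angles; "qd": joint speeds; "joint_efforts": joint torques, N m; "ee_pos": TCP position; "tcp_rot": TCP orientation; "wrist_force": force on the tool from outside, world axes, zero at the start; "torque": the same for the moment, N m; "opening": finger opening in m.
Only numpy, scipy, OpenCV 4.12 (cv2) and the standard library are available. Lean on these libraries where they do the work, as an engineer would, in place of code of your own. Each camera call takes 0.05 s, during which the arm holds its last target.

## Task

The equipment trolley's wheel is on the bench stand, leaning back, to be pumped up: gently push its spokes with the fingertips to turn it, either way round, until the valve stem is straight up, at the highest point of the wheel, and leave it standing so. Go spoke by spoke, in at least two separate pushes, with the hand off the wheel and the wheel at rest about half-way round before you take the next spoke. Push on the spokes only, keeping your fingers off the tyre and the valve stem, and leave the things lying around the stand where they are.

Things in the scene. Friction and masses are not known exactly. Their poses are not given: they have to be found in the camera images.
- stand: Steel wheel stand, bolted to the bench. Origin on the bench top, right under the wheel's hub; its x axis is the level direction from the wheel's face to the post behind it (pointing away from the robot), y is to the left as seen from the robot, z up. Yaw varies. Base plate 260 x 200 x 12 mm, from 60 mm before the origin to 200 mm behind it. A single post stands behind the wheel.
- hub (a point): Centre of the wheel, on its axle, 160 mm above the bench; axes as the stand's (it does not turn). The wheel leans back 50 degrees (0.873 rad) from upright: its face looks to the robot's side and 50 degrees upwards, its top is higher and farther from the robot than its bottom. 'Depth' below: distance from here along the axle, out of the face, forwards and up. Hub radius 26 mm, front at depth 38 mm.
- spoke (a point): Middle of the spoke that stands 36 degrees clockwise of the stem, on its front face, at radius 62 mm, depth 28 mm. Five alike straight grey plastic spokes, 72 degrees apart (36, 108, 180, 252, 324 degrees from the stem), run from hub to rim; each is 14 mm wide, from depth 6 to 28 mm (8 mm prouder than the tyre). The gaps are open, about 60 mm wide at radius 65 mm.
- tyre: Black rubber tyre, turns with the wheel: origin at the wheel's centre, its x axis along the axle into the wheel, its z axis towards the stem. 300 mm outer diameter, from radius 110 mm, from depth -20 to 20 mm. The aluminium rim inside it has an inner radius of 101 mm and reaches to depth 18 mm.
- valve_cap (a point): End of the valve stem: brass, 8 mm thick, steel cap 11 mm thick. It stands on the rim midway between two spokes and points inwards to the hub; this point is the cap's inner end, at radius 70 mm, depth -3 mm (no part of the stem is beyond depth 3 mm). It is 'straight up' when at the highest point of the sloping wheel.
- stem: The valve stem with its cap; origin at the wheel's centre, z axis from there to the stem; turns with the wheel.
- wheel (a joint): Angle of the wheel (rad): 0, or one full turn 6.283, with the valve stem straight up at the top of the wheel; it grows as the wheel turns clockwise as seen from the robot (top to the right). It starts between 2.1 and 4.18, so with the stem somewhere at the bottom. Turns freely both ways without end stops, with a light drag (about 0.12 N m, so 2 N at a spoke), and stays where it is left.
- ecu: Bystander: aluminium engine control unit with two black connectors, about 155 x 150 x 31 mm, loose, left of the stand. Origin at the centre of its underside.
- adapter: Bystander: black interface box 108 x 78 x 35 mm, loose, right of the stand. Origin at the centre of its underside.
- nuts: Bystander: small pale jar with a steel cap, diameter 56 mm, 60 mm high, loose, before the stand and to its right. Origin at the centre of its underside.

How it is judged:
By the outcome, as a careful person would: the job done as asked, in the order asked, and still so for the second after the job is handed in, with the robot touching nothing.
It also fails if it takes over 67 s, if anything falls off the work surface, if the arm or the gripper's body presses on something with over 40 N, if the wrist force passes 120 N, or if a joint passes its speed limit or range.

## Working session

There is one attempt and no reset: what is moved stays moved. The work goes in short steps, Python scripts to look and compute and a tool call to move; the robot and the scene stay as the last step left them, time stands still between calls to the robot, and variables do not carry over. Pictures are saved under pics/ and viewed, and the job is handed in when it is done.

Besides the shell and the picture viewer there is one more tool, called after "Call:" by a JSON object that holds its "fn" and its "kwargs". apply_moves: Moves the arm, as the interface text tells. Its arguments: {"type":"object","properties":{"rows":{"type":"array","items":{"type":"array","items":{"type":"number"}}},"grip_force":{"type":"number"}},"required":["rows"]}

```bash
mkdir -p pics; ls; python3 - <<'E'
from workcell import *
import cv2,numpy as np
print(get_obs(), tip_reach)
for n in("scene","top"):
    cv2.imwrite(f"pics/{n}0.png",camera(n)[:,:,::-1]); c=calibration(n); print(n,np.round(c["intrinsics"],1).tolist(),np.round(c["T"],4).tolist())
print(calibration("wrist"))
E
```

```text
pics
{'time': 0.0, 'q': array([-6.82974672e+01,  5.01192766e+00,  1.00329680e+01,  9.50993762e+01,
        4.41696275e-04,  9.00001753e+01]), 'qd': array([ 0.00891424,  0.05132179,  0.02163775,  0.06583552,  0.01346778,
       -0.02401741]), 'joint_efforts': array([-4.85359778e-04, -5.20391929e+01,  4.64796388e+01,  1.64194970e-02,
       -1.49154562e-05, -1.67100279e-05]), 'ee_pos': array([ 0.20330653, -0.51081543,  0.2475618 ]), 'tcp_rot': array([-1.79921664e+02, -4.41456206e-04,  2.17023569e+01]), 'wrist_force': array([ 0.12369032, -1.22125622,  0.43678656]), 'torque': array([ 0.01120409, -0.005412  ,  0.02448833]), 'opening': 0.08534877760424252} 0.017
scene [[468.0, 0.0, 315.4], [0.0, 468.0, 193.9], [0.0, 0.0, 1.0]] [[0.2829, 0.7985, -0.5313, 1.2884], [0.9591, -0.2286, 0.1672, -0.1956], [0.0121, -0.5569, -0.8305, 1.2438], [0.0, 0.0, 0.0, 1.0]]
top [[445.5, 0.0, 317.8], [0.0, 445.5, 196.3], [0.0, 0.0, 1.0]] [[0.066, -0.9746, 0.2139, 0.3643], [-0.9978, -0.0654, 0.0095, 0.0404], [0.0048, -0.2141, -0.9768, 1.2518], [0.0, 0.0, 0.0, 1.0]]
{'intrinsics': array([[341.63022695,   0.        , 317.48114917],
       [  0.        , 341.63022695, 200.10032341],
       [  0.        ,   0.        ,   1.        ]]), 'mount': array([[-2.19338859e-04, -9.59254492e-01, -2.82543396e-01,
         7.07675266e-02],
       [ 9.99999079e-01,  1.68010086e-04, -1.34670671e-03,
        -1.98832522e-04],
       [ 1.33930460e-03, -2.82543431e-01,  9.59253572e-01,
        -1.24910023e-01],
       [ 0.00000000e+00,  0.00000000e+00,  0.00000000e+00,
         1.00000000e+00]])}
```

View pics/scene0.png

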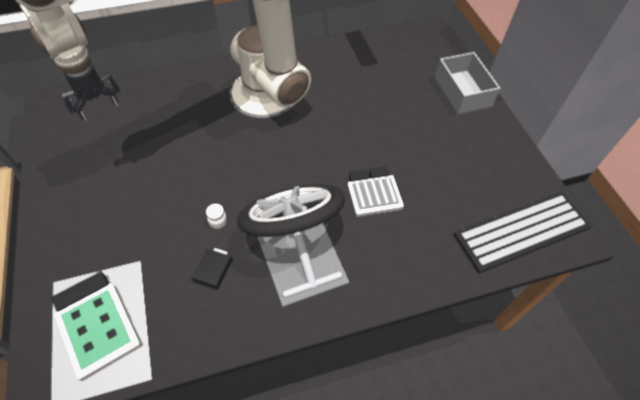

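View pics/top0.png

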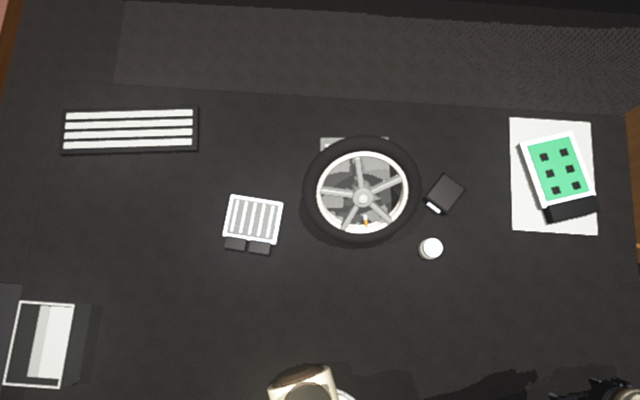

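The top view shows the wheel with its hub near (363,198) and the brass stem at the bottom near (365,221). The adapter is at (444,194), the nuts jar at (431,248) and the ECU at (253,222). Next I zoom in and measure.

```bash
python3 - <<'E'
import cv2
im=cv2.imread("pics/top0.png")
cv2.imwrite("pics/top0z.png",cv2.resize(im[125:260,290:450],None,fx=5,fy=4.4*5/4.4,interpolation=cv2.INTER_CUBIC)[:600])
im=cv2.imread("pics/scene0.png")
cv2.imwrite("pics/sc0z.png",cv2.resize(im[170:310,190:350],None,fx=4.2,fy=4.2,interpolation=cv2.INTER_CUBIC))
E
```

```text
(no output)
```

View pics/top0z.png

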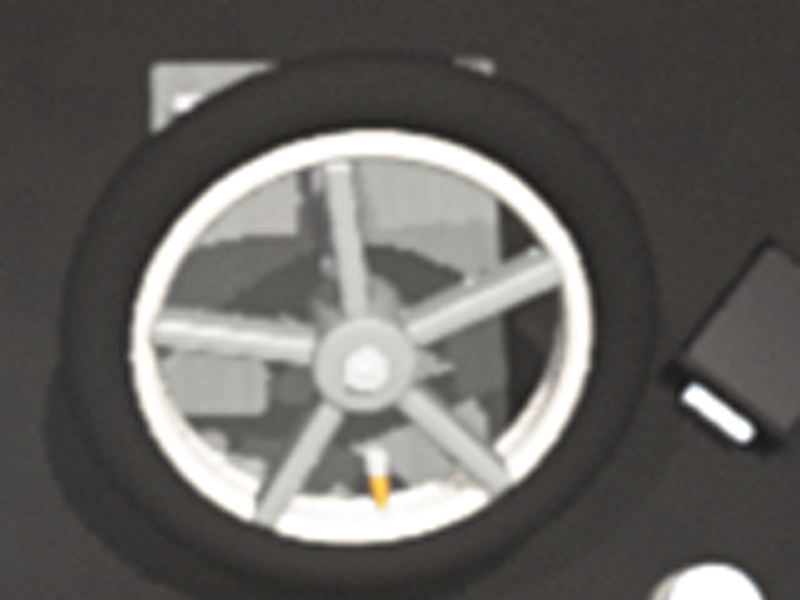

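View pics/sc0z.png

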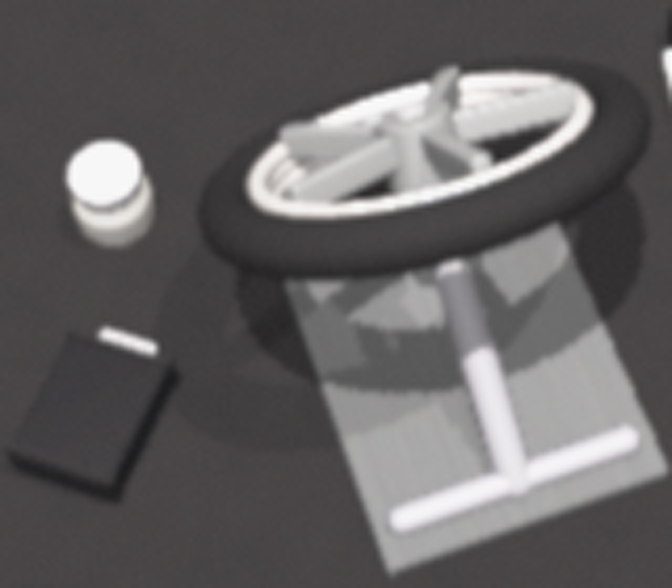

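```bash
cat > h.py <<'E'
import numpy as np
from workcell import *
def ray(n,u,v):
    c=calibration(n);T=np.array(c["T"]);d=T[:3,:3]@np.linalg.solve(c["intrinsics"],[u,v,1.]);return T[:3,3],d
def onz(n,u,v,z):
    o,d=ray(n,u,v);return o+d*(z-o[2])/d[2]
def proj(n,p):
    c=calibration(n);T=np.array(c["T"]);q=T[:3,:3].T@(np.atleast_2d(p)-T[:3,3]).T;q=c["intrinsics"]@q;return (q[:2]/q[2]).T
L=np.radians(50)
def frame(yaw):
    cx=np.array([np.cos(yaw),np.sin(yaw),0]);cy=np.array([-np.sin(yaw),np.cos(yaw),0]);z=np.array([0,0,1.])
    n=-np.cos(L)*cx+np.sin(L)*z      # out of face
    n=-np.cos(L)*cx+np.sin(L)*z
    up=np.sin(L)*cx+np.cos(L)*z
    return n,up,-cy  # normal, up, right
def onplane(n_,u,v,hub,yaw,dep):
    n,up,r=frame(yaw);o,d=ray(n_,u,v);p=o+d*((hub+n*dep-o)@n)/(d@n);q=p-hub
    a,b=q@up,q@r;return np.hypot(a,b),np.degrees(np.arctan2(b,a))%360
E
python3 - <<'E'
from h import *
z=lambda u,v:(u/4.2+190,v/4.2+170)
P=[onz("scene",*z(*p),.012) for p in((665,475),(390,572),(290,290))]
print(np.round(P,4)); T=[onz("top",x/5+290,y/5+125,.012) for x,y in((150,62),(492,60))];print(np.round(T,4))
e=P[0]-P[1];print(np.linalg.norm(e));y1=np.arctan2(-e[0],e[1]);e2=T[0]-T[1];y2=np.arctan2(-e2[0],e2[1]);e3=P[1]-P[2];y3=np.arctan2(e3[1],e3[0])
print(np.degrees([y1,y2,y3]),np.linalg.norm(e2))
for yaw in (y1,y2):
    n,up,r=frame(yaw);f=onz("top",363,198.6,.16+.038*n[2]);hub=f-.038*n;print(yaw,hub,hub+0.2*np.array([np.cos(yaw),np.sin(yaw),0]),(P[0]+P[1])/2,(T[0]+T[1])/2)
    for nm,p in dict(stem=(382,508),cap=(375,452),s1=(340,170),s2=(550,272),s3=(497,480),s4=(267,515),s5=(160,335)).items():
        print(nm,np.round(onplane("top",p[0]/5+290,p[1]/5+125,hub,yaw,-.003 if nm in("stem","cap") else .02),3))
E
```

```text
[[ 0.8157  0.0561  0.012 ]
 [ 0.8298 -0.1372  0.012 ]
 [ 0.6094 -0.1543  0.012 ]]
[[ 0.8128  0.0578  0.012 ]
 [ 0.8276 -0.1426  0.012 ]]
0.19381086252991966
[4.16109287 4.23412301 4.41730809] 0.20092795222945534
0.07262477101899661 [ 0.62300315 -0.05788606  0.16      ] [ 0.82247595 -0.04337387  0.16      ] [ 0.82274995 -0.04057385  0.012     ] [ 0.82017543 -0.04243539  0.012     ]
stem [1.0700e-01 1.7045e+02]
cap [7.20000e-02 1.70107e+02]
s1 [9.80000e-02 3.51501e+02]
s2 [ 0.1   64.558]
s3 [1.04000e-01 1.35834e+02]
s4 [1.0500e-01 2.0509e+02]
s5 [1.00000e-01 2.75432e+02]
0.07389938754497018 [ 0.62300087 -0.05785501  0.16      ] [ 0.82245501 -0.04308858  0.16      ] [ 0.82274995 -0.04057385  0.012     ] [ 0.82017543 -0.04243539  0.012     ]
stem [1.07000e-01 1.70488e+02]
cap [7.20000e-02 1.70136e+02]
s1 [9.80000e-02 3.51565e+02]
s2 [ 0.1  64.64]
s3 [1.04000e-01 1.35893e+02]
s4 [1.05000e-01 2.05145e+02]
s5 [1.00000e-01 2.75512e+02]
```

The measurements agree: plate edge 194–201 mm, cap radius 72 mm, stem base 107 mm. The hub is at about (0.623,-0.058), yaw 4.2°. The stem is at about 170.5° clockwise, so I'll turn the wheel counter-clockwise. Next is the hover pose.

```bash
cat >> h.py <<'E'
from scipy.spatial.transform import Rotation as R
HUB=np.array([.6225,-.0572,.160]);YAW=np.radians(4.2)
N,UP,RT=frame(YAW)
def pose(theta,perp,along,depth):
    """tool pose: spoke at theta deg (cw from up); fingers perp mm cw of its centreline, along mm out; tip at depth mm. tool x = ccw tangential"""
    t=np.radians(theta);rho=np.cos(t)*UP+np.sin(t)*RT;tau=-np.sin(t)*UP+np.cos(t)*RT
    p=HUB+(along*rho+perp*tau+(depth+17)*N)/1000
    x=-tau;z=-N;return p,np.column_stack([x,np.cross(z,x),z])
def cur():
    o=get_obs();return o["ee_pos"],R.from_euler("xyz",o["tcp_rot"],degrees=True)
def delta(p,M):
    c,r=cur();return np.round(1000*(p-c),1),np.round((R.from_matrix(M)*r.inv()).as_rotvec(degrees=True),2)
E
python3 - <<'E'
from h import *
p,M=pose(62.5,28,60,90);print(p,delta(p,M));print(N)
E
```

```text
[ 0.56094269 -0.12804822  0.24381066] (array([357.6, 382.8,  -3.8]), array([ -0.62, -40.07,   9.56]))
[-0.64106139 -0.04707661  0.76604444]
```

Call:
{"fn": "apply_moves", "kwargs": {"rows": [[30,32,8,0,-3.35,0.8,1],[30,32,8,0,-3.35,0.8,1],[30,32,8,0,-3.35,0.8,1],[30,32,8,0,-3.35,0.8,1],[30,32,8,0,-3.35,0.8,1],[30,32,8,0,-3.35,0.8,1],[30,32,-8,0,-3.35,0.8,1],[30,32,-8,0,-3.35,0.8,1],[30,32,-8,0,-3.35,0.8,1],[30,32,-8,0,-3.35,0.8,1],[30,32,-8,0,-3.35,0.8,1],[28,30,-12,-0.6,-3.2,0.8,1],[0,0,0,0,0,0,1],[0,0,0,0,0,0,1]]}}

```text
time: 1.85
ee_pos: [0.5611, -0.1291, 0.2444]
tcp_rot: [158.8, -34.6, 38.6]
wrist_force: [-0.2, 0.7, 0.0]
opening: 0.0004
```

```bash
python3 - <<'E'
from h import *
import cv2
o=get_obs();print(o["time"],o["q"].round(1),o["ee_pos"],o["tcp_rot"],o["opening"],o["wrist_force"],tip_reach)
for d in(90,10): print(delta(*pose(62.5,28,60,d)))
cv2.imwrite("pics/w1.png",camera("wrist")[:,:,::-1])
cv2.imwrite("pics/s1.png",camera("scene")[120:320,150:410,::-1].repeat(3,0).repeat(3,1))
E
```

```text
1.85 [-20.  -27.2 -27.8  52.1  15.3 133.3] [ 0.56112332 -0.12905426  0.24438972] [158.79134624 -34.649647    38.61794801] 0.0004220427200644818 [-0.24688634  0.68388591  0.00619105] 0.017
(array([-0.2,  1. , -0.6]), array([ 0.09, -0.07, -0.2 ]))
(array([ 51.1,   4.8, -61.9]), array([ 0.09, -0.07, -0.2 ]))
```

View pics/w1.png

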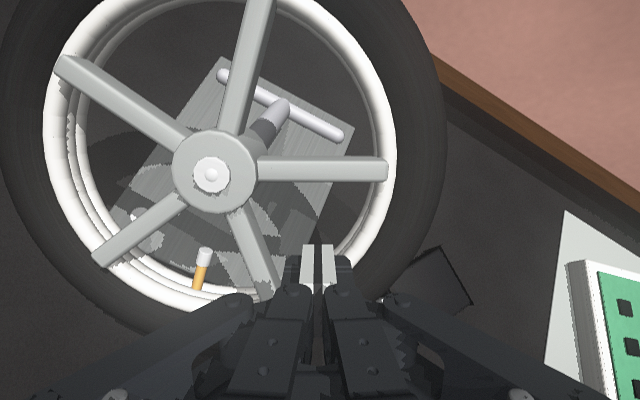

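View pics/s1.png

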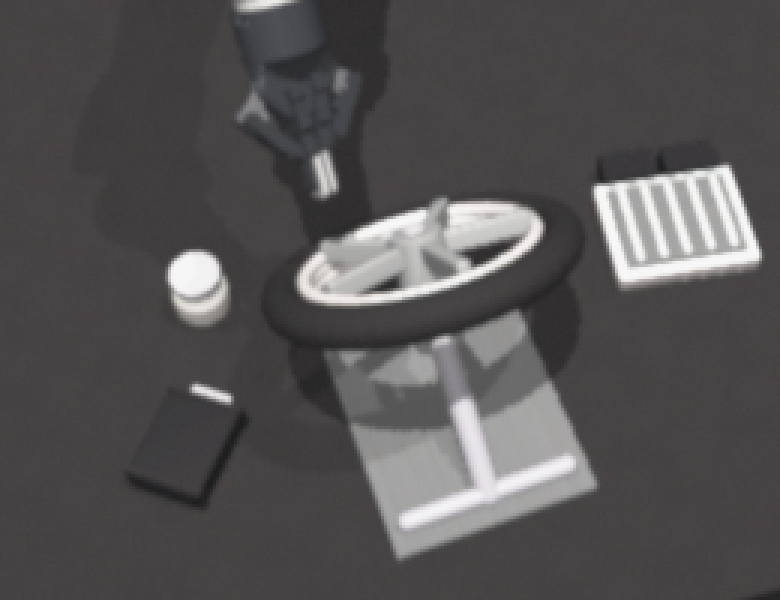

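The wrist view shows the target spoke running level to the right at row 170. The fingertips are at (318,245) beside it, the hub is at (213,173), and the stem at (202,270) is well clear. I'll check the model against this view.

```bash
cat >> h.py <<'E'
def wT():
    o=get_obs();c=calibration("wrist");T=np.eye(4);T[:3,:3]=R.from_euler("xyz",o["tcp_rot"],degrees=True).as_matrix();T[:3,3]=o["ee_pos"];return T@np.array(c["mount"]),np.array(c["intrinsics"])
def wproj(P):
    T,K=wT();q=K@(T[:3,:3].T@(np.atleast_2d(P)-T[:3,3]).T);return (q[:2]/q[2]).T
def wplane(u,v,dep):
    T,K=wT();d=T[:3,:3]@np.linalg.solve(K,[u,v,1.]);o=T[:3,3];p=o+d*((HUB+N*dep-o)@N)/(d@N);q=p-HUB
    a,b=q@UP,q@RT;return np.round([a*1000,b*1000,np.hypot(a,b)*1000,np.degrees(np.arctan2(b,a))%360],1)
E
python3 - <<'E'
from h import *
p,r=cur();M=r.as_matrix();print("tip",wproj([p+M@[0,0,.017],p+M@[.011,0,.017],p]))
print("hub",wproj([HUB+.038*N]))
for n,u,v,d in(("hub",213,173,.038),("s62",385,169,.028),("s62b",262,169,.028),("s350",262,0,.028),("s278",62,66,.028),("s206",98,261,.028),("cap",205,250,-.003),("stem",196,289,-.003)): print(n,wplane(u,v,d))
E
```

```text
tip [[318.95297531 259.82773109]
 [318.95752908 237.60192575]
 [319.08740837 278.4199449 ]]
hub [[212.69239892 175.3307407 ]]
hub [  1.4  -0.4   1.4 344.6]
s62 [ 49.1  90.  102.5  61.4]
s62b [14.2 23.4 27.4 58.7]
s350 [ 97.6 -15.4  98.8 351. ]
s278 [  15.5 -101.2  102.4  278.7]
s206 [-92.3 -46.8 103.5 206.9]
cap [-69.9   9.8  70.6 172. ]
stem [-104.    16.2  105.3  171.1]
```

Call:
{"fn": "apply_moves", "kwargs": {"rows": [[10,1,-12,0,0,0,1],[10,1,-12,0,0,0,1],[9,0.9,-11,0,0,0,1],[8,0.8,-10,0,0,0,1],[8,0.8,-9,0,0,0,1],[6,0.5,-8,0,0,0,1],[0,0,0,0,0,0,1]]}}

```text
time: 2.82
ee_pos: [0.6124, -0.1238, 0.1812]
tcp_rot: [158.9, -34.6, 38.6]
wrist_force: [-0.2, 0.2, 0.0]
opening: 0.0001
```

```bash
python3 - <<'E'
from h import *
import cv2
o=get_obs();print(o["wrist_force"])
print(delta(*pose(62.5,28,60,10)))
cv2.imwrite("pics/w2.png",camera("wrist")[:,:,::-1])
# path: contact perp 18 , along 62; spoke from 62.5 to -23 : stops, relative deltas
P=[pose(62.5,28,60,10)[0]]+[pose(t,18,62,10)[0] for t in np.linspace(62.5,-22.5,18)]
print(np.round(1000*np.diff(P,axis=0),1).tolist(), np.round(N*5,2))
E
```

```text
[-0.18318772  0.16159535  0.03916481]
(array([-0.1, -0.5,  1.3]), array([ 0.06, -0.12, -0.2 ]))
[[7.3, 3.4, 6.3], [4.1, 1.6, 3.5], [3.9, 2.1, 3.4], [3.8, 2.6, 3.3], [3.6, 3.0, 3.2], [3.3, 3.4, 3.0], [3.1, 3.8, 2.8], [2.8, 4.1, 2.6], [2.5, 4.4, 2.4], [2.2, 4.7, 2.1], [1.9, 5.0, 1.9], [1.5, 5.2, 1.6], [1.2, 5.4, 1.3], [0.8, 5.5, 1.0], [0.4, 5.6, 0.7], [0.1, 5.6, 0.4], [-0.3, 5.6, 0.1], [-0.7, 5.6, -0.2]] [-3.21 -0.24  3.83]
```

View pics/w2.png

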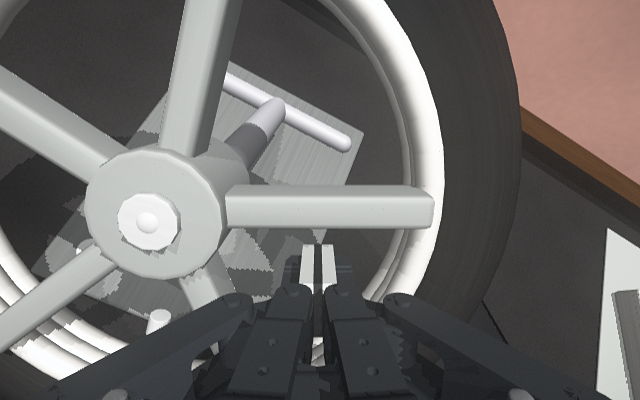

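The fingertips are in the gap below the spoke (at (318,245); spoke edge at row 228) with no contact force. I'll push gently along the arc, turning the hand with the spoke.

Call:
{"fn": "apply_moves", "kwargs": {"rows": [[1.8,0.8,1.7,0,0,0,1],[1.8,0.8,1.7,0,0,0,1],[1.8,0.8,1.7,0,0,0,1],[1.8,0.8,1.7,0,0,0,1],[2.05,0.8,1.75,-1.6,-0.12,1.92,1],[2.05,0.8,1.75,-1.6,-0.12,1.92,1],[1.95,1.05,1.7,-1.6,-0.12,1.92,1],[1.95,1.05,1.7,-1.6,-0.12,1.92,1],[1.9,1.3,1.65,-1.6,-0.12,1.92,1],[1.9,1.3,1.65,-1.6,-0.12,1.92,1],[1.8,1.5,1.6,-1.6,-0.12,1.92,1],[1.8,1.5,1.6,-1.6,-0.12,1.92,1],[1.65,1.7,1.5,-1.6,-0.12,1.92,1],[1.65,1.7,1.5,-1.6,-0.12,1.92,1],[1.55,1.9,1.4,-1.6,-0.12,1.92,1],[1.55,1.9,1.4,-1.6,-0.12,1.92,1],[1.4,2.05,1.3,-1.6,-0.12,1.92,1],[1.4,2.05,1.3,-1.6,-0.12,1.92,1]]}}

```text
time: 5.12
ee_pos: [0.6444, -0.1008, 0.2113]
tcp_rot: [143.3, -17.1, 72.7]
wrist_force: [0.6, -3.5, 0.8]
opening: 0.0001
```

```bash
python3 - <<'E'
from h import *
import cv2
o=get_obs();print(o["wrist_force"],o["q"].round(1))
print(delta(*pose(27.5,18,62,10)))
cv2.imwrite("pics/w3.png",camera("wrist")[:,:,::-1])
E
```

```text
[ 0.64517625 -3.53459073  0.83838888] [-13.5 -17.  -24.5  43.9  11.3 103.5]
(array([-0.3,  0.5, -0.6]), array([ 0.18, -0.02, -0.22]))
```

View pics/w3.png

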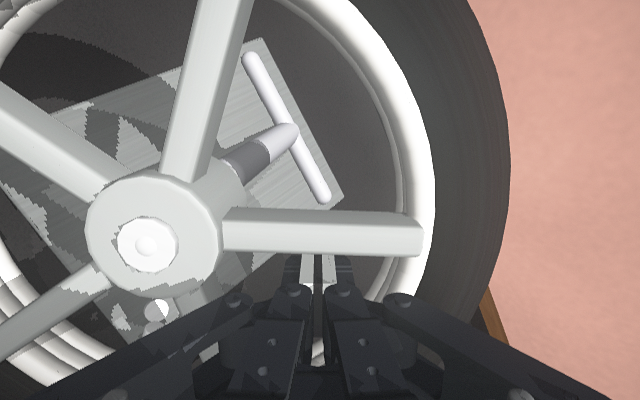

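Call:
{"fn": "apply_moves", "kwargs": {"rows": [[1.25,2.2,1.2,-1.6,-0.12,1.92,1],[1.25,2.2,1.2,-1.6,-0.12,1.92,1],[1.1,2.35,1.05,-1.6,-0.12,1.92,1],[1.1,2.35,1.05,-1.6,-0.12,1.92,1],[0.95,2.5,0.95,-1.6,-0.12,1.92,1],[0.95,2.5,0.95,-1.6,-0.12,1.92,1],[0.75,2.6,0.8,-1.6,-0.12,1.92,1],[0.75,2.6,0.8,-1.6,-0.12,1.92,1],[0.6,2.7,0.65,-1.6,-0.12,1.92,1],[0.6,2.7,0.65,-1.6,-0.12,1.92,1],[0.4,2.75,0.5,-1.6,-0.12,1.92,1],[0.4,2.75,0.5,-1.6,-0.12,1.92,1],[0.2,2.8,0.35,-1.6,-0.12,1.92,1],[0.2,2.8,0.35,-1.6,-0.12,1.92,1],[0.05,2.8,0.2,-1.6,-0.12,1.92,1],[0.05,2.8,0.2,-1.6,-0.12,1.92,1],[-0.15,2.8,0.05,-1.6,-0.12,1.92,1],[-0.15,2.8,0.05,-1.6,-0.12,1.92,1],[-0.3,2.0,-0.1,-1.6,-0.12,1.92,1],[-0.3,1.5,-0.1,-1.6,-0.12,1.92,1]]}}

```text
time: 7.68
ee_pos: [0.6544, -0.0499, 0.2232]
tcp_rot: [142.3, 14.4, 112.1]
wrist_force: [1.9, -0.9, 1.1]
opening: -0.0004
```

```bash
python3 - <<'E'
from h import *
o=get_obs();print(o["wrist_force"],o["q"].round(1))
print(delta(*pose(-22.5,18,62,10)))
print(delta(*pose(-22.5,28,62,10)))
print(delta(*pose(-22.5,28,62,80)))
print(delta(*pose(121.5,28,60,80)))
E
```

```text
[ 1.89771505 -0.90455144  1.1277294 ] [ -7.4 -17.2 -23.6  44.3   7.5  58.2]
(array([-0.7,  2.1, -1.2]), array([ 0.13, -0.  , -0.3 ]))
(array([ 2.9, -6.9,  1.2]), array([ 0.13, -0.  , -0.3 ]))
(array([-42. , -10.2,  54.9]), array([ 0.13, -0.  , -0.3 ]))
(array([-133.6,  -51.4,  -24.3]), array([  92.46,    6.9 , -110.58]))
```

Call:
{"fn": "apply_moves", "kwargs": {"rows": [[1.5,-3.5,0.6,0,0,0,1],[1.5,-3.5,0.6,0,0,0,1],[0,0,0,0,0,0,1],[-6,-0.5,7.5,0,0,0,1],[-9,-0.6,10.8,0,0,0,1],[-9,-0.6,10.8,0,0,0,1],[-9,-0.6,10.8,0,0,0,1],[-9,-0.6,10.8,0,0,0,1],[-9,-0.6,10.8,0,0,0,1],[-9,-0.6,10.8,0,0,0,1],[0,0,0,0,0,0,1],[0,0,0,0,0,0,1]]}}

```text
time: 9.18
ee_pos: [0.5969, -0.0608, 0.2953]
tcp_rot: [142.4, 14.3, 112.1]
wrist_force: [-0.4, -0.6, 0.0]
opening: 0.0002
```

```bash
python3 - <<'E'
from h import *
import cv2
o=get_obs();print(o["wrist_force"],o["q"].round(1))
cv2.imwrite("pics/w4.png",camera("wrist")[:,:,::-1])
im=camera("top")[:,:,::-1];cv2.imwrite("pics/t4.png",im);cv2.imwrite("pics/t4z.png",cv2.resize(im[125:245,290:450],None,fx=5,fy=5,interpolation=cv2.INTER_CUBIC))
E
```

```text
[-3.95849784e-01 -6.09570943e-01  2.30328187e-04] [ -9.9 -24.5 -20.6  54.9   9.1  56.4]
```

View pics/w4.png

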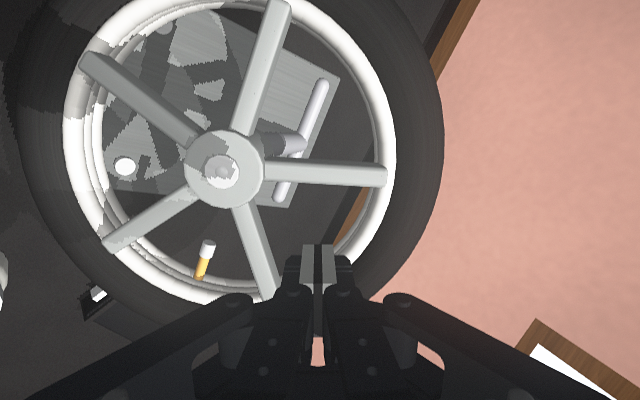

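View pics/t4z.png

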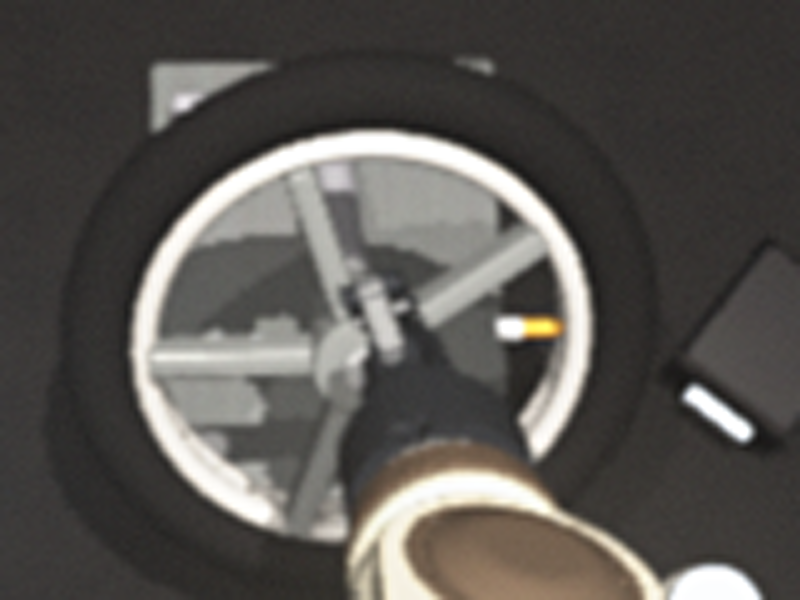

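```bash
cat >> h.py <<'E'
def pose2(theta,perp,along,depth):
    p,M=pose(theta,perp,along,depth);return p,M@np.diag([-1,-1,1.])
E
python3 - <<'E'
from h import *
z=lambda u,v:(u/5+290,v/5+125)
print(onplane("top",*z(563,327),HUB,YAW,-.003),onplane("top",*z(502,327),HUB,YAW,-.003))
for n,u,v,d in(("hub",213,170,.038),("s-22",387,175,.028),("s49",261,294,.028),("s-94",275,3,.028),("cap",208,244,-.003),("stem",200,278,-.003)): print(n,wplane(u,v,d))
T=121
print(delta(*pose2(T,28,60,80)))
print(delta(*pose2(T,28,60,10)),wproj([HUB+.038*N]))
E
```

```text
(np.float64(0.10460491427702827), np.float64(89.20783177067942)) (np.float64(0.07379697878644173), np.float64(88.71549640279858))
hub [ -5.9  -1.3   6.1 192.5]
s-22 [ 97.4 -38.8 104.8 338.2]
s49 [51.9 75.2 91.3 55.4]
s-94 [  -5.1 -104.1  104.2  267.2]
cap [-0.1 69.2 69.2 90. ]
stem [  3.  100.3 100.4  88.3]
(array([-75.8, -41. , -95.8]), array([-23.28,  -1.92,  27.71]))
(array([ -30.9,  -37.7, -149.5]), array([-23.28,  -1.92,  27.71])) [[221.45770851 175.54518787]]
```

Stem now at about 88.5°, so the first push gave roughly 83°. Next I move over to the spoke at about 124°, with the hand turned half round to stay within joint 6's range.

```bash
python3 - <<'E'
from h import *
print(delta(*pose2(124,28,60,80)));print(onz("top",431,246,.06))
E
```

```text
(array([-77.5, -38.2, -97. ]), array([-21.36,  -1.78,  25.41]))
[ 0.50965806 -0.2592797   0.06      ]
```

Call:
{"fn": "apply_moves", "kwargs": {"rows": [[-8,-3.8,-9,-2.1,-0.2,2.5,1],[-8,-3.8,-10,-2.1,-0.2,2.5,1],[-8,-3.8,-10,-2.1,-0.2,2.5,1],[-8,-3.8,-10,-2.1,-0.2,2.5,1],[-8,-3.8,-10,-2.1,-0.2,2.5,1],[-8,-3.8,-10,-2.1,-0.2,2.5,1],[-8,-3.8,-10,-2.1,-0.2,2.5,1],[-8,-3.8,-10,-2.1,-0.2,2.5,1],[-8,-3.8,-10,-2.1,-0.2,2.5,1],[-5.5,-4,-8,-2.4,0,2.9,1],[0,0,0,0,0,0,1],[0,0,0,0,0,0,1]]}}

```text
time: 10.78
ee_pos: [0.5196, -0.099, 0.1988]
tcp_rot: [154.6, 32.1, 142.7]
wrist_force: [0.6, 0.6, 0.5]
opening: 0.0004
```

```bash
python3 - <<'E'
from h import *
import cv2
o=get_obs();print(o["wrist_force"],o["q"].round(1))
print(delta(*pose2(124,28,60,80)));print(delta(*pose2(124,28,60,10)));print(wproj([HUB+.038*N]))
cv2.imwrite("pics/w5.png",camera("wrist")[:,:,::-1])
E
```

```text
[0.59933039 0.62698594 0.5304995 ] [-17.9 -35.4 -37.7  49.8  14.1  16.9]
(array([-0.2,  0. , -1. ]), array([-0.18,  0.06,  0.01]))
(array([ 44.7,   3.3, -54.7]), array([-0.18,  0.06,  0.01]))
[[417.36943127 272.27145929]]
```

View pics/w5.png

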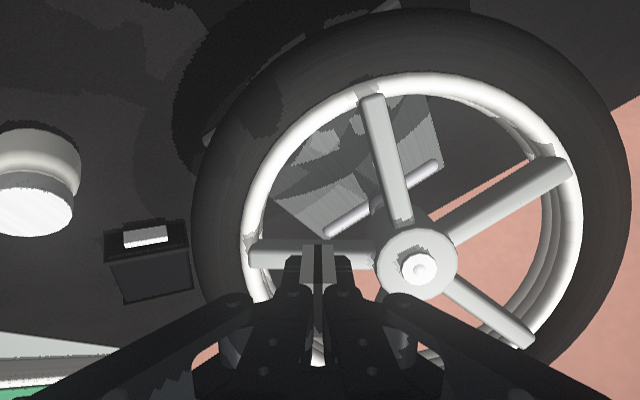

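```bash
python3 - <<'E'
from h import *
p,M=pose2(124,28,60,10)
for d in (28,10):
  c=p+N*(d-10-17)/1000
  print(d,wproj([c+M@[sx*.011,sy*.0145,0] for sx in(-1,1) for sy in(-1,1)]).round(0).tolist())
for q in((250,252),(374,252),(310,240)): print(wplane(*q,.028))
E
```

```text
28 [[294.0, 240.0], [341.0, 240.0], [293.0, 206.0], [342.0, 206.0]]
10 [[296.0, 229.0], [339.0, 229.0], [295.0, 198.0], [340.0, 197.0]]
[-64.6  79.7 102.6 129. ]
[-21.   15.7  26.2 143.2]
[-50.2  44.2  66.9 138.6]
```

The spoke appears a few pixels higher in this view than the model puts it. I'll go down to just above the spokes, nearer mid-gap, and look again before inserting.

```bash
python3 - <<'E'
from h import *
print(delta(*pose2(124,34,60,45)))
E
```

```text
(array([ 18.1,   4.7, -31.2]), array([-0.17,  0.08, -0.01]))
```

Call:
{"fn": "apply_moves", "kwargs": {"rows": [[4.5,1.2,-8,0,0,0,1],[4.5,1.2,-8,0,0,0,1],[4.5,1.2,-8,0,0,0,1],[4.5,1.2,-7,0,0,0,1],[0,0,0,0,0,0,1],[0,0,0,0,0,0,1]]}}

```text
time: 11.58
ee_pos: [0.5375, -0.0942, 0.1679]
tcp_rot: [154.7, 32.2, 142.8]
wrist_force: [-0.1, 0.5, -0.1]
opening: -0.0001
```

```bash
python3 - <<'E'
from h import *
import cv2
o=get_obs();print(o["wrist_force"])
p,M=pose2(124,34,60,10);print(delta(p,M));print(wproj([HUB+.038*N]))
for d in (28,10):
  c=p+N*(d-10-17)/1000
  print(d,wproj([c+M@[sx*.011,sy*.0145,0] for sx in(-1,1) for sy in(-1,1)]).round(0).tolist())
cv2.imwrite("pics/w6.png",camera("wrist")[:,:,::-1])
cv2.imwrite("pics/w6z.png",cv2.resize(cv2.imread("pics/w6.png")[120:360,180:500],None,fx=2.5,fy=2.5))
im=camera("top")[:,:,::-1];cv2.imwrite("pics/t6z.png",cv2.resize(im[125:245,290:450],None,fx=5,fy=5,interpolation=cv2.INTER_CUBIC))
E
```

```text
[-0.13604563  0.53012242 -0.14215025]
(array([ 22.8,   1.6, -26.9]), array([-0.12,  0.07, -0.06]))
[[436.85046034 318.21252697]]
28 [[291.0, 269.0], [347.0, 269.0], [290.0, 229.0], [348.0, 229.0]]
10 [[293.0, 254.0], [344.0, 254.0], [293.0, 217.0], [345.0, 217.0]]
```

View pics/w6z.png

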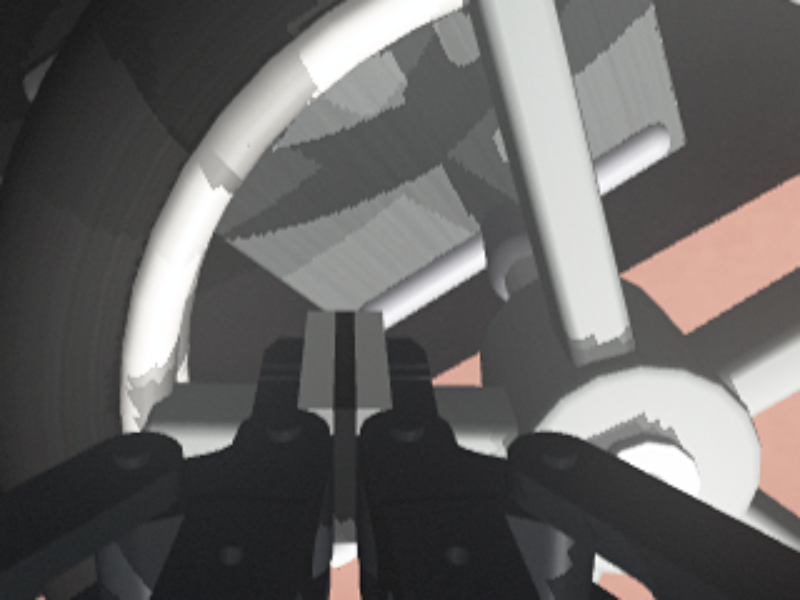

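View pics/t6z.png

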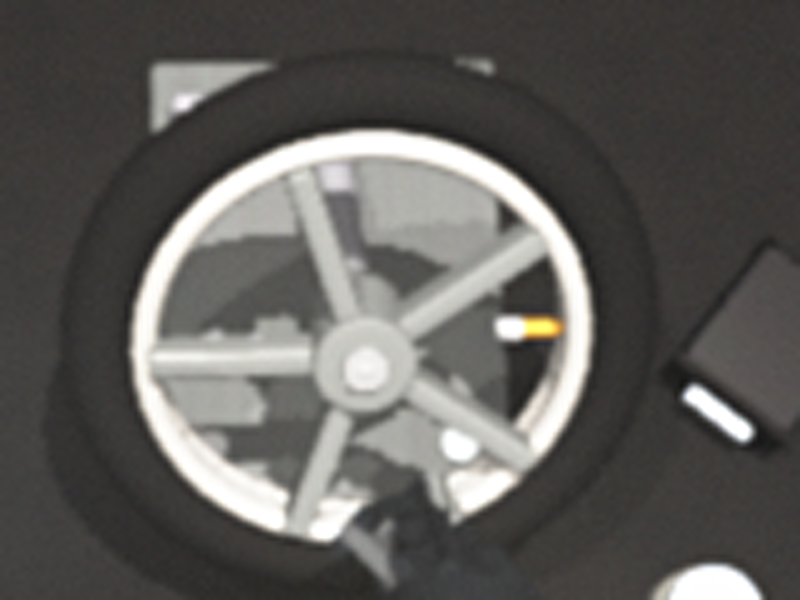

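```bash
python3 - <<'E'
from h import *
import cv2
p,r=cur();M=r.as_matrix()
zz=lambda q:((q-[290,125])*5).round(0).tolist()
print("tip top",zz(proj("top",[p+M@[a,b,.017] for a in(-.011,.011) for b in(-.0145,.0145)])))
print("hub top",zz(proj("top",[HUB+.038*N])))
z=lambda u,v:(u/5+290,v/5+125)
for q in((525,455),(300,525),(540,240),(298,175),(155,358)): print(onplane("top",*z(*q),HUB,YAW,.024))
print("tip wrist",wproj([p+M@[a,b,.017] for a in(-.011,.011) for b in(-.0145,.0145)]).round(0).tolist())
for th in(124,):
  t=np.radians(th);rho=np.cos(t)*UP+np.sin(t)*RT;tau=-np.sin(t)*UP+np.cos(t)*RT
  print("spoke corners wrist",wproj([HUB+.028*N+a*rho+b*tau for a in(.03,.1) for b in(.007,-.007)]).round(0).tolist())
im=camera("scene")[:,:,::-1];print(proj("scene",[p+M@[0,0,.017]]))
cv2.imwrite("pics/s6.png",cv2.resize(im[150:270,200:360],None,fx=5,fy=5,interpolation=cv2.INTER_CUBIC))
E
```

```text
tip top [[458.0, 483.0], [411.0, 455.0], [431.0, 514.0], [385.0, 487.0]]
hub top [[364.0, 369.0]]
(np.float64(0.10303407220667302), np.float64(123.80683443899864))
(np.float64(0.10172583979864554), np.float64(195.39022929079917))
(np.float64(0.10412676696145406), np.float64(53.33124315656451))
(np.float64(0.10253670796223098), np.float64(340.64368953543607))
(np.float64(0.10161654777482983), np.float64(269.64667795090133))
tip wrist [[288.0, 286.0], [350.0, 286.0], [287.0, 242.0], [351.0, 242.0]]
spoke corners wrist [[375.0, 295.0], [374.0, 318.0], [244.0, 295.0], [246.0, 318.0]]
[[271.01063268 191.00978837]]
```

View pics/s6.png

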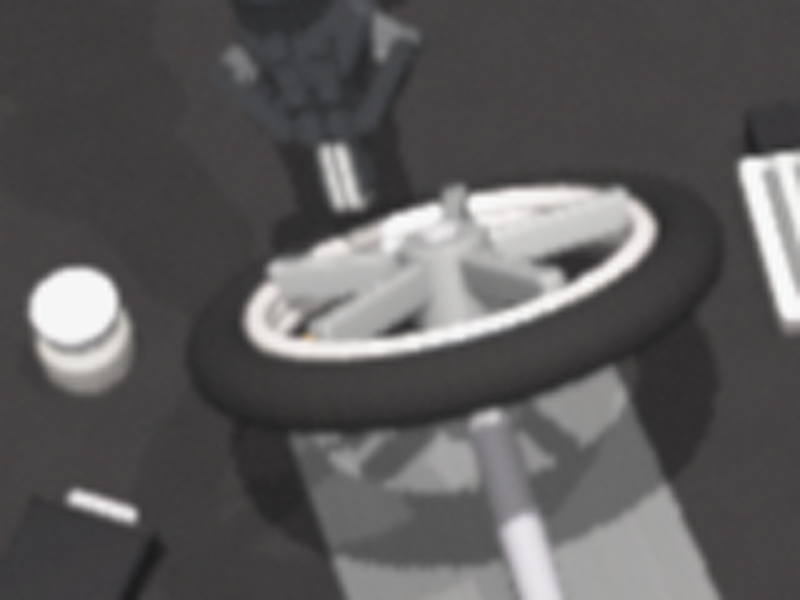

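The apparent offset was my reading. The upper edge at row 273 is the far edge of the spoke's side face (predicted 277), and the front-face edge at row 292 matches the prediction (295). The scene view confirms the tip at (269,191) against a predicted (271,191). I'll insert now.

Call:
{"fn": "apply_moves", "kwargs": {"rows": [[4,0.3,-4.7,0,0,0,1],[4,0.3,-4.7,0,0,0,1],[4,0.3,-4.7,0,0,0,1],[4,0.3,-4.6,0,0,0,1],[4,0.3,-4.6,0,0,0,1],[2.8,0.2,-3.6,0,0,0,1],[0,0,0,0,0,0,1]]}}

```text
time: 12.6
ee_pos: [0.5602, -0.0924, 0.1403]
tcp_rot: [154.7, 32.1, 142.8]
wrist_force: [-0.7, 0.5, -0.4]
opening: 0.0005
```

```bash
python3 - <<'E'
from h import *
print(get_obs()["wrist_force"], delta(*pose2(124,34,60,10)))
p0=cur()[0]
P=[p0]+[pose2(t,18,62,10)[0] for t in np.arange(124,33,-5)]
print(np.round(1000*np.diff(P,axis=0),1).tolist())
E
```

```text
[-0.71066003  0.50999088 -0.35804594] (array([ 0.1, -0.2,  0.7]), array([-0.14,  0.02, -0.06]))
[[10.2, -10.1, 8.5], [3.2, -3.9, 2.4], [3.4, -3.6, 2.7], [3.7, -3.2, 2.9], [3.8, -2.8, 3.0], [4.0, -2.3, 3.2], [4.1, -1.9, 3.3], [4.2, -1.4, 3.4], [4.3, -0.9, 3.5], [4.3, -0.4, 3.6], [4.3, 0.1, 3.6], [4.3, 0.5, 3.6], [4.2, 1.0, 3.6], [4.1, 1.5, 3.5], [4.0, 2.0, 3.5], [3.8, 2.4, 3.3], [3.6, 2.9, 3.2], [3.4, 3.3, 3.1], [3.2, 3.7, 2.9]]
```

Call:
{"fn": "apply_moves", "kwargs": {"rows": [[1.7,-1.7,1.4,0,0,0,1],[1.7,-1.7,1.4,0,0,0,1],[1.7,-1.7,1.4,0,0,0,1],[1.7,-1.7,1.4,0,0,0,1],[1.7,-1.7,1.4,0,0,0,1],[1.7,-1.6,1.5,0,0,0,1],[1.6,-1.95,1.2,-1.6,-0.12,1.92,1],[1.6,-1.95,1.2,-1.6,-0.12,1.92,1],[1.7,-1.8,1.35,-1.6,-0.12,1.92,1],[1.7,-1.8,1.35,-1.6,-0.12,1.92,1],[1.85,-1.6,1.45,-1.6,-0.12,1.92,1],[1.85,-1.6,1.45,-1.6,-0.12,1.92,1],[1.9,-1.4,1.5,-1.6,-0.12,1.92,1],[1.9,-1.4,1.5,-1.6,-0.12,1.92,1],[2.0,-1.15,1.6,-1.6,-0.12,1.92,1],[2.0,-1.15,1.6,-1.6,-0.12,1.92,1],[2.05,-0.95,1.65,-1.6,-0.12,1.92,1],[2.05,-0.95,1.65,-1.6,-0.12,1.92,1],[2.1,-0.7,1.7,-1.6,-0.12,1.92,1],[2.1,-0.7,1.7,-1.6,-0.12,1.92,1]]}}

```text
time: 15.1
ee_pos: [0.5965, -0.1216, 0.1696]
tcp_rot: [-179.4, 39.9, -174.4]
wrist_force: [-3.4, 1.7, -0.4]
opening: -0.0001
```

```bash
python3 - <<'E'
from h import *
import cv2
o=get_obs();print(o["wrist_force"],o["q"].round(1), delta(*pose2(89,18,62,10)))
im=camera("top")[:,:,::-1];cv2.imwrite("pics/t7z.png",cv2.resize(im[125:245,290:450],None,fx=5,fy=5,interpolation=cv2.INTER_CUBIC))
E
```

```text
[-3.35155089  1.7350705  -0.41474725] [-17.7 -22.2 -32.8  41.7  14.1 -18.2] (array([0.3, 0. , 0.2]), array([-0.15, -0.09, -0.21]))
```

View pics/t7z.png

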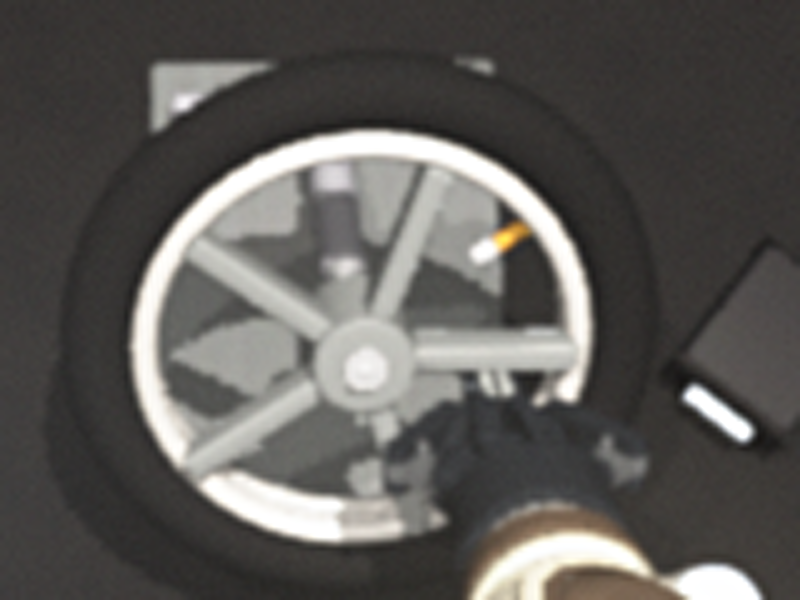

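The spoke is pushed on its flank only, and the stem is now around 51°. Continuing.

Call:
{"fn": "apply_moves", "kwargs": {"rows": [[2.15,-0.45,1.75,-1.6,-0.12,1.92,1],[2.15,-0.45,1.75,-1.6,-0.12,1.92,1],[2.15,-0.2,1.8,-1.6,-0.12,1.92,1],[2.15,-0.2,1.8,-1.6,-0.12,1.92,1],[2.15,0.05,1.8,-1.6,-0.12,1.92,1],[2.15,0.05,1.8,-1.6,-0.12,1.92,1],[2.15,0.25,1.8,-1.6,-0.12,1.92,1],[2.15,0.25,1.8,-1.6,-0.12,1.92,1],[2.1,0.5,1.8,-1.6,-0.12,1.92,1],[2.1,0.5,1.8,-1.6,-0.12,1.92,1],[2.05,0.75,1.75,-1.6,-0.12,1.92,1],[2.05,0.75,1.75,-1.6,-0.12,1.92,1],[2.0,1.0,1.75,-1.6,-0.12,1.92,1],[2.0,1.0,1.75,-1.6,-0.12,1.92,1],[1.9,1.2,1.65,-1.6,-0.12,1.92,1],[1.9,1.2,1.65,-1.6,-0.12,1.92,1],[1.8,1.45,1.6,-1.6,-0.12,1.92,1],[1.3,1.0,1.1,-1.6,-0.12,1.92,1],[0,0,0,0,0,0,1]]}}

```text
time: 17.52
ee_pos: [0.6333, -0.1133, 0.2012]
tcp_rot: [-149.1, 26.6, -122.3]
wrist_force: [0.0, -0.5, -0.3]
opening: -0.0001
```

```bash
python3 - <<'E'
from h import *
import cv2
o=get_obs();print(o["wrist_force"],o["q"].round(1), delta(*pose2(44,18,62,10)), delta(*pose2(36,18,62,10)))
im=camera("top")[:,:,::-1];cv2.imwrite("pics/t8z.png",cv2.resize(im[125:245,290:450],None,fx=5,fy=5,interpolation=cv2.INTER_CUBIC))
E
```

```text
[ 0.04285105 -0.4515113  -0.33670106] [-15.4 -17.8 -26.1  43.5  12.6 -61.2] (array([0.5, 0.7, 0.1]), array([-0.18, -0.15, -0.13])) (array([5.8, 6.2, 4.9]), array([-5.3 , -0.55,  6.  ]))
```

View pics/t8z.png

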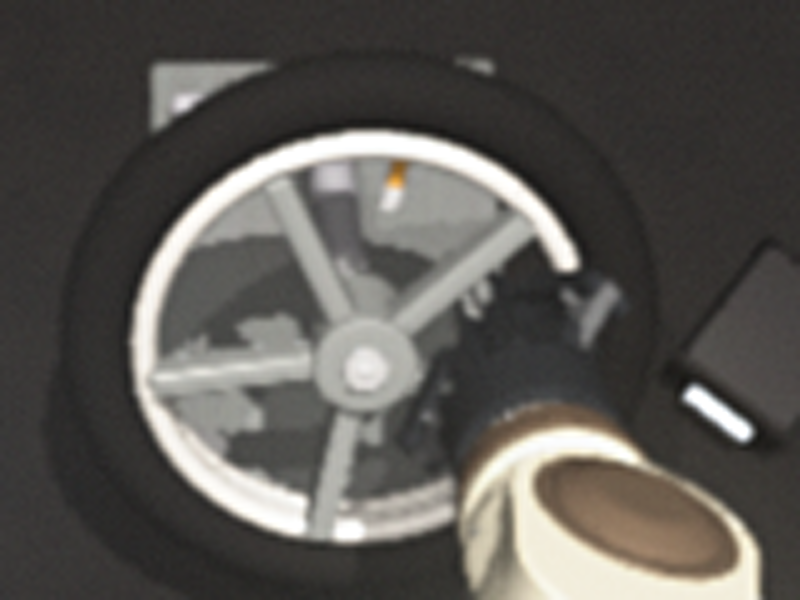

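```bash
python3 - <<'E'
from h import *
z=lambda u,v:(u/5+290,v/5+125)
print("stem",onplane("top",*z(400,165),HUB,YAW,-.003),onplane("top",*z(387,207),HUB,YAW,-.003))
for q,o in(((525,228),36),((158,378),252),((320,530),180),((282,185),324)):
  r,a=onplane("top",*z(*q),HUB,YAW,.024); print(r,(a-o+180)%360-180)
E
```

```text
stem (np.float64(0.09195708930761298), np.float64(11.103203825475578)) (np.float64(0.0691598550900681), np.float64(10.397854568336115))
0.10220422808758003 11.87326108270264
0.10081525291824625 11.257873903784628
0.10253623720985709 9.317837733567416
0.10057614568050367 11.67756670302714
```

Stem at about 11°. I'll ease on by about 9.5° and check.

Call:
{"fn": "apply_moves", "kwargs": {"rows": [[0.9,0.85,0.8,-0.8,-0.06,0.96,1],[0.9,0.85,0.8,-0.8,-0.06,0.96,1],[0.9,0.9,0.8,-0.8,-0.06,0.96,1],[0.9,0.95,0.8,-0.8,-0.06,0.96,1],[0.85,0.95,0.8,-0.8,-0.06,0.96,1],[0.85,1.0,0.8,-0.8,-0.06,0.96,1],[0.8,1.0,0.75,-0.8,-0.06,0.96,1],[0,0,0,0,0,0,1],[0,0,0,0,0,0,1]]}}

```text
time: 18.7
ee_pos: [0.6392, -0.1061, 0.2065]
tcp_rot: [-145.9, 21.9, -114.1]
wrist_force: [-0.5, -0.1, 0.3]
opening: 0.0001
```

```bash
python3 - <<'E'
from h import *
import cv2
o=get_obs();print(o["wrist_force"], delta(*pose2(35,18,62,10)))
im=camera("top")[:,:,::-1];cv2.imwrite("pics/t9z.png",cv2.resize(im[125:245,290:450],None,fx=5,fy=5,interpolation=cv2.INTER_CUBIC))
E
```

```text
[-0.47596315 -0.09224415  0.25381178] (array([ 0.6, -0.2,  0.2]), array([-0.35, -0.22, -0.03]))
```

View pics/t9z.png

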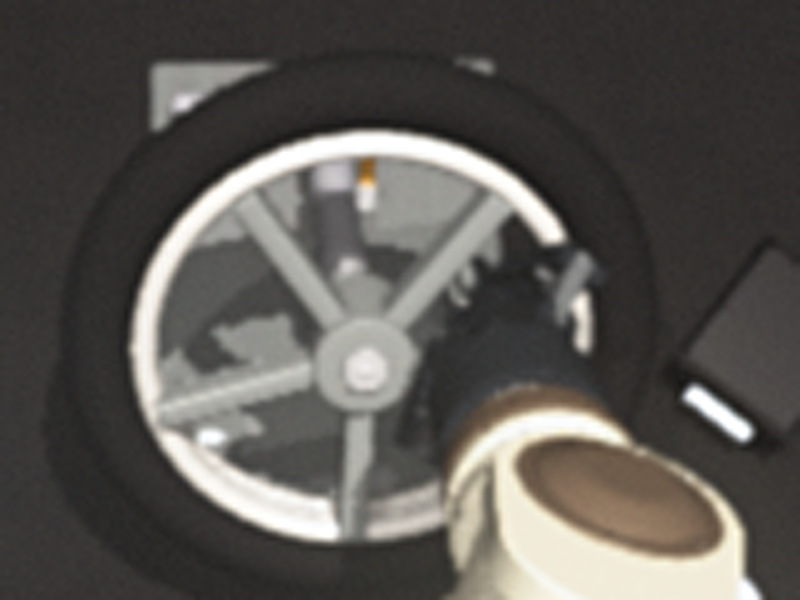

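Nearly there. I'll back the hand off before the exact check.

```bash
python3 - <<'E'
from h import *
z=lambda u,v:(u/5+290,v/5+125)
print("stem",onplane("top",*z(369,162),HUB,YAW,-.003),onplane("top",*z(366,207),HUB,YAW,-.003))
for q,o in(((500,203),36),((162,412),252),((353,535),180),((243,205),324)):
  r,a=onplane("top",*z(*q),HUB,YAW,.024); print(r,(a-o+180)%360-180)
print(delta(*pose2(35,27,62,10)))
E
```

```text
stem (np.float64(0.09193537982305998), np.float64(1.6001679108893414)) (np.float64(0.06812282601522386), np.float64(1.830823201591878))
0.10307261005118332 1.5671389403648277
0.10291327268337498 0.3909986058570212
0.10435029721780381 -0.2896509226756905
0.10098443915348564 -0.2684223417111866
(array([-2.8, -7.8, -3.1]), array([-0.34, -0.22, -0.02]))
```

Call:
{"fn": "apply_moves", "kwargs": {"rows": [[-1.5,-3.8,-1.5,0,0,0,1],[-1.5,-3.8,-1.5,0,0,0,1],[0,0,0,0,0,0,1],[-6,-0.5,7.5,0,0,0,1],[-9,-0.6,10.8,0,0,0,1],[-9,-0.6,10.8,0,0,0,1],[-9,-0.6,10.8,0,0,0,1],[-9,-0.6,10.8,0,0,0,1],[-9,-0.6,10.8,0,0,0,1],[-9,-0.6,10.8,0,0,0,1],[-20,-20,15,0,0,0,1],[-30,-30,10,0,0,0,1],[-30,-30,0,0,0,0,1],[-30,-30,0,0,0,0,1],[-20,-20,0,0,0,0,1],[0,0,0,0,0,0,1],[0,0,0,0,0,0,1]]}}

```text
time: 20.88
ee_pos: [0.4463, -0.2482, 0.3012]
tcp_rot: [-145.8, 21.8, -114.2]
wrist_force: [0.5, 0.7, -0.5]
opening: -0.0001
```

```bash
python3 - <<'E'
from h import *
import cv2
o=get_obs();print(o["wrist_force"],o["q"].round(1))
im=camera("top")[:,:,::-1];cv2.imwrite("pics/t10.png",im);cv2.imwrite("pics/t10z.png",cv2.resize(im[125:245,290:450],None,fx=5,fy=5,interpolation=cv2.INTER_CUBIC))
im=camera("scene")[:,:,::-1];cv2.imwrite("pics/s10.png",im)
E
```

```text
[ 0.48027015  0.6531454  -0.54449099] [-43.6 -28.4 -20.9  68.4  28.5 -95.1]
```

View pics/t10z.png

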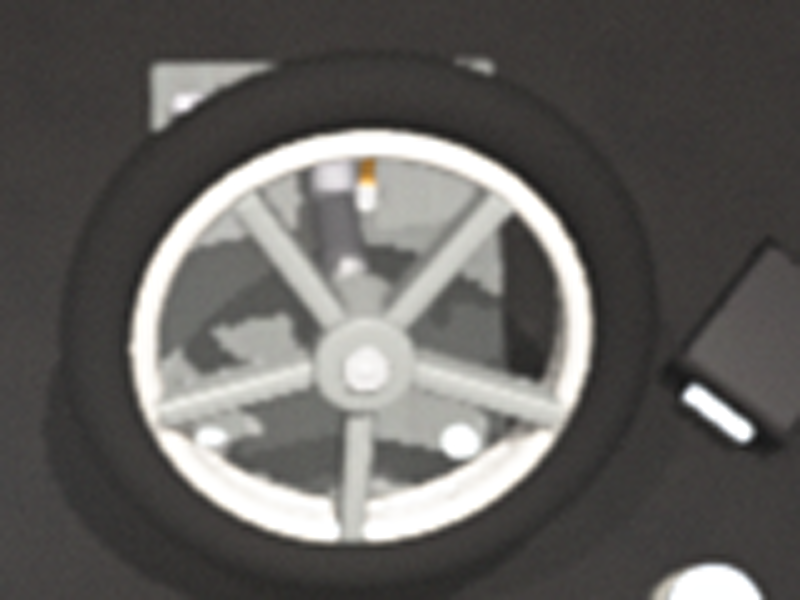

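View pics/t10.png

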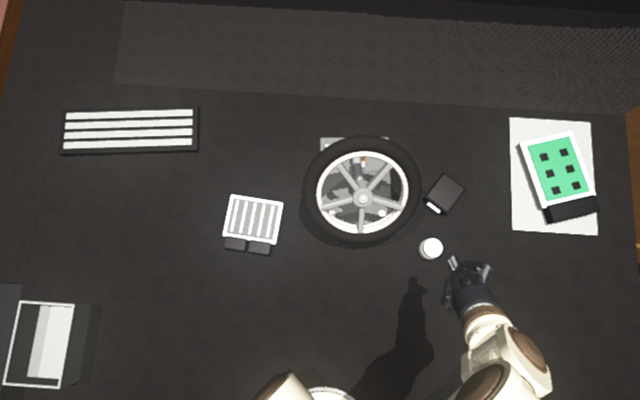

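```bash
python3 - <<'E'
from h import *
import cv2
z=lambda u,v:(u/5+290,v/5+125)
A=[]
for q,o in(((498,206),36),((555,408),108),((352,535),180),((162,412),252),((243,205),324)):
  r,a=onplane("top",*z(*q),HUB,YAW,.026); A.append((a-o+180)%360-180);print(round(r,3),A[-1])
print(np.mean(A))
for f,roi in(("pics/top0.png",0),("pics/t10.png",0)):
  im=cv2.imread(f);h=cv2.cvtColor(im,cv2.COLOR_BGR2HSV)
  m=cv2.inRange(h,(8,120,60),(30,255,255));m[:, :300]=0;m[:,430:]=0;m[:120]=0;m[250:]=0
  ys,xs=np.nonzero(m);print(len(xs),xs.mean(),ys.mean(),onplane("top",xs.mean(),ys.mean(),HUB,YAW,-.003))
# change per degree
print(proj("top",[HUB-.003*N+.09*(np.cos(t)*UP+np.sin(t)*RT) for t in np.radians([0,1,2])]))
# bystanders moved?
a,b=cv2.imread("pics/top0.png"),cv2.imread("pics/t10.png");d=cv2.absdiff(a,b).max(2)
for n,(x0,x1,y0,y1) in dict(ecu=(215,295,185,260),adapter=(422,470,170,218),nuts=(415,446,234,262)).items(): print(n,(d[y0:y1,x0:x1]>40).sum())
# scene: valve cap projection
print(proj("scene",[HUB-.003*N+.07*UP,HUB-.003*N+.1*UP]))
cv2.imwrite("pics/s10z.png",cv2.resize(cv2.imread("pics/s10.png")[160:260,230:360],None,fx=5,fy=5,interpolation=cv2.INTER_CUBIC))
E
```

```text
0.102 1.2582624265962181
0.102 -1.4526397704518956
0.103 0.12637359646450363
0.103 0.9890602620195637
0.102 -0.027859198358953563
0.17863946325388724
15 365.53333333333336 222.46666666666667 (np.float64(0.09336059898105863), np.float64(170.46846182206752))
11 363.09090909090907 158.63636363636363 (np.float64(0.08867175541480356), np.float64(0.6396675968023849))
[[362.70803337 158.13052771]
 [363.35416866 158.13214828]
 [363.9995734  158.1442177 ]]
ecu 0
adapter 0
nuts 0
[[296.57913598 216.89974138]
 [299.42744617 220.27727444]]
```

View pics/s10z.png

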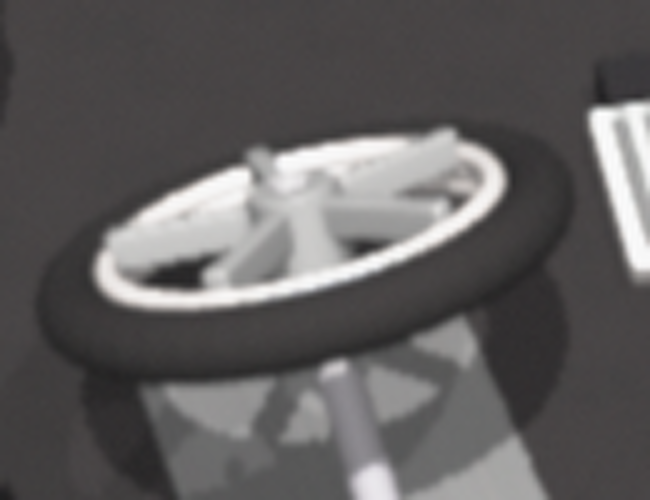

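The stem is within about 0.6° of straight up, the wheel is at rest and the bystanders haven't moved. Handing in.

```bash
python3 -c "
from workcell import *
print(job_done())"
```

```text
the job is handed in; nothing more can be done
None
```

The valve stem is straight up, to within about 0.6°, and the hand was off the wheel when I handed the job in at about 21 s of the 67 s allowed.

- **Turning:** I turned the wheel counter-clockwise with the closed fingertips, in two separate pushes on two different spokes. The first took the stem from about 170.5° to 88.5°. I then lifted the hand off with the wheel at rest. The second took it to the top, with a short stop at 11° for a check before the last bit.
- **Last checks:** The top camera puts the stem at 0.6° from its brass, and at 0.2° as the average of the five spokes (individual spokes read -1.5° to +1.3°). Image differences around the ECU, the adapter and the jar show no movement. Wrist forces at my readings stayed under 4 N.
- **A doubt along the way:** Before the second push the wrist view seemed to disagree with my model of the wheel. I had read the far edge of a spoke's side face as its front edge. The scene camera showed the fingertips within 2 pixels of where the model put them, so I went ahead.
- **Not measured directly:** That the fingers stayed off the tyre and the stem rests on the camera pictures and the low forces.

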